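Let a sweet out of the lever-lid dispenser and ease the lid shut

TASK

A small steel dispenser on the coffee counter holds its last sweet: with the fingertips, press its lever pad all the way down so that the lid swings fully open, and keep it down until the sweet has rolled out into the tray. Then ease the lever back up so that the lid closes gently without slamming, and take the hand away. Do not touch the lid or the sweet, and leave the cups, canister and saucer where they stand.

Things in the scene. Friction and masses are not known exactly. Their poses are not given: they have to be found in the camera images.
- dispenser: steel sweet dispenser fixed to the counter, 90 mm wide (y), 128 mm high. Origin on the counter under the hopper; x points from the lever pad (robot's side) to lid and tray (far side), z up. In its frame: back wall at x = -65 mm, flat top x -65 to 0, sloping lid x 0 to 62, open tray x 60 to 150 mm with walls 42 mm high. The pad stands out behind the back wall, above bare counter.
- lever (a joint): the lever, hinged on a level axis along the dispenser's y, 85 mm high, at dispenser x = -35 mm. 0 = at rest (pad up), 0.40 rad = pad fully down on a hard stop. Sprung: about 3 N on the pad starts it, about 7 N holds it fully down. Let go, it snaps back up.
- lever_pad (a point): centre of the upper face of the lever pad, a flat steel plate 56 mm wide (dispenser y), 40 mm long (x), 6 mm thick, 120 mm behind the lever's hinge, nothing above it. At rest about 116 mm above the counter, its robot-side edge raised 0.2 rad; fully pressed 48 mm lower, tilted 0.2 rad the other way. The point moves with the pad. Two 8 mm round arms spread from it to the sides of the hopper.
- lid (a joint): the lid, linked to the lever by rods: lid angle = 2.2 x lever angle. 0 = shut, 0.88 rad = fully open. A slam is closing faster than 2 rad/s, about 0.11 m/s at the pad; let go, it closes faster than that. Raising the fingertips at about 20 mm/s until the lever is at 0 is gentle.
- lid_edge (a point): middle of the free edge of the lid, a flat aluminium panel 98 mm wide and 112 mm long hinged at dispenser x = 0, height 125 mm. Shut, this edge is at x = 62 mm, height 35 mm; open, at about x = 110 mm, height 115 mm. The point moves with the lid.
- sweet: loose foil-wrapped ball sweet, 28 mm across, 16 g, lying in the hopper behind the shut lid on a chute that slopes to the mouth; it rolls out by itself in about a second once the lid is open.
- sweet_center (a point): centre of the sweet.
- tray_centre (a point): centre of the floor of the open catch tray, 11 mm above the counter, 105 mm ahead of the dispenser's origin; inside 86 mm long (x), 84 mm wide (y).
- cup_a: white ceramic coffee cup with a handle, 68 mm wide, 58 mm high, loose; origin at the centre of its underside. To be left alone.
- cup_b: a second cup like the first. To be left alone.
- canister: closed tin canister, 80 mm wide, 115 mm high, loose; origin at the centre of its underside. To be left alone.
- saucer: small glass saucer, 110 mm wide, 16 mm high, loose; origin at the centre of its underside. To be left alone.

How it is judged:
By the outcome, as a careful person would: the job done as asked, in the order asked, and still so for the second after the job is handed in, with the robot touching nothing.
It also fails if it takes over 34 s, if anything falls off the work surface, if the arm or the gripper's body presses on something with over 40 N, if the wrist force passes 120 N, or if a joint passes its speed limit or range.

ROBOT

A 7-joint arm with a two-finger parallel gripper is mounted at the origin on the work surface. World frame = base frame: x ahead of the robot, y to its left, z up, the work surface at z = 0. Lengths are in m, angles in rad, forces in N, time in s.
With the tool pointing down it reaches from about 0.4 to 0.85 m from the base axis. Payload 10.4 kg.
Tool frame: the origin (TCP) lies midway between the tips of the shut fingers; the grasp point (between the pads) lies 19 mm behind it (manip.hold_point_z is the distance from the TCP to the grasp point, in m); z points along the fingers, y is the line along which they close (so a half turn about z gives the same grasp; the last joint's range is limited). The gripper opens to 85 mm and grips with 20 to 120 N. Pads are 22 mm wide; open, the fingers measure 114 mm over their backs; the gripper's body (76 mm by 85 mm) begins 54 mm behind the grasp point. The pads swing forward as they close: fully open they stand 13 mm farther back than shut.
Start: joints at [-1.363, 0.332, -0.065, 1.46, 0.022, 1.35, -0.088], TCP at [0.143, 0.608, 0.231] pointing down, gripper open.
Joint ranges: [-2.6, 2.6], [-0.5, 2.12], [-1.47, 1.34], [0.16, 2.42], [-1.27, 4.41], [0.06, 2.06], [-2.6, 2.6]. Speed limits (rad/s): [2.22, 2.22, 2.79, 2.79, 3.14, 3.14, 3.14].

INTERFACE

Orientations are given as a unit quaternion [x, y, z, w].
In Python, from workcell import manip, eyes, job gives the robot as it stands.
- The arm moves only by the shell command python3 -m crank 'ROWS' [FORCE]. ROWS is JSON, a list that holds one entry, the list of rows, each a list of 7 numbers: the finger opening in cm, from 0 to 8.54, then the shift along the world's x, y, z in cm, then the turn, a rotation vector about the world's x, y, z in degrees. In form: [[[hand, x, y, z, ax, ay, az], ...]]. A call has 1 to 20 rows; each row shifts and turns the commanded pose from where the row before left it; what a row does not reach is not made up. A row lasts 1/8 s, in which the tool goes at most 62.5 mm and 10.7 degrees, less where a joint would pass 70% of its speed; a pose out of reach is approached as far as the arm can. A call with a gripper value outside its range is refused whole. The fingers move at their own pace and stop on an object; FORCE is the grip in N (left out, the last holds). Time passes only in rows, so rows that do not move let the fingers close. It gives the time, the measured TCP pose, the force, the opening and the grip force at its end, in the units of the state.
- manip.get_obs(): the state, without advancing time (a new reading comes with each control period).
- eyes.camera(name): name is "side" or "top"; returns (picture, depth): 384x512x3 uint8, red, green, blue; 384x512 float32, m along the optical axis (not along the pixel's ray), 0 where there is no reading.
- eyes.camera_params(name): a dict with "fx", "fy", "cx", "cy" (pixels), "world_from_camera" (4x4, takes a point from camera to world coordinates). Camera axes: x right, y down, z forward; pixel columns grow to the right and rows downward; lengths in m; the calibration is good to about 2 mm. A picture is of the moment at which its call begins. camera_params takes no time and is no camera call.
- job.hand_in(): hands the job in; it is judged then, once.
The state is a dict: "clock": time; "joint_pos": joint angles; "joint_velocities": joint speeds; "tau": joint torques, N m; "position": TCP position; "ee_rot": TCP orientation; "ft_force": force on the tool from outside, world axes, zero at the start; "torque": the same for the moment, N m; "grip_width": opening from 0.0 (shut) to 1.0 (fully open); "grasp_force": force on a finger pad.
Only numpy, scipy, OpenCV 4.12 (cv2) and the standard library are available. Lean on these libraries where they do the work, as an engineer would, in place of code of your own. Each camera call takes 0.05 s, during which the arm holds its last target. There are 200 camera calls.

## Working session

There is one attempt and no reset: what is moved stays moved. The work goes in short steps, Python scripts to look and compute and a shell command to move; the robot and the scene stay as the last step left them, time stands still between calls to the robot, and variables do not carry over. Pictures are saved under pics/ and viewed, at most 10 in all, crops included, and the job is handed in when it is done.

```bash
ls; mkdir -p pics
python3 - <<'E'
from workcell import manip, eyes, job
import cv2,numpy as np
for n in("top","side"):
    p,d=eyes.camera(n); np.savez(f"pics/{n}.npz",p=p,d=d)
    cv2.imwrite(f"pics/{n}0.png",p[:,:,::-1]); c=eyes.camera_params(n); print(c)
o=manip.get_obs();print(o["clock"],o["position"],o["ee_rot"],o["ft_force"])
E
```

```text
pics
{'fx': 383.60291375616987, 'fy': 383.60291375616987, 'cx': 256.1306516774887, 'cy': 188.4237766620026, 'world_from_camera': array([[-0.0143516 , -0.99868083,  0.04930141,  0.53794713],
       [-0.99984645,  0.01482924,  0.00933607,  0.04434144],
       [-0.01005486, -0.04915985, -0.99874031,  0.94398139],
       [ 0.        ,  0.        ,  0.        ,  1.        ]])}
{'fx': 443.9582257313585, 'fy': 443.9582257313585, 'cx': 255.70718808354826, 'cy': 196.63819426066084, 'world_from_camera': array([[ 0.81292428, -0.35548079,  0.46128898,  0.15877541],
       [-0.58235031, -0.48978436,  0.64882925, -0.60116654],
       [-0.00471421, -0.79608083, -0.60517195,  0.69972715],
       [ 0.        ,  0.        ,  0.        ,  1.        ]])}
0.1 [0.14290391 0.60811393 0.23061437] [ 1.15131474e-01  9.93350072e-01 -6.11945941e-04 -5.24861588e-05] [0.10355275 0.01907248 0.5396514 ]
```

View pics/top0.png

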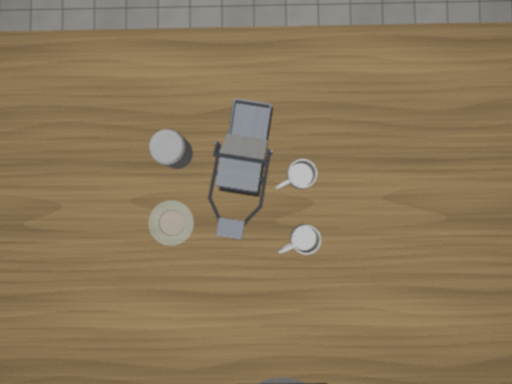

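View pics/side0.png

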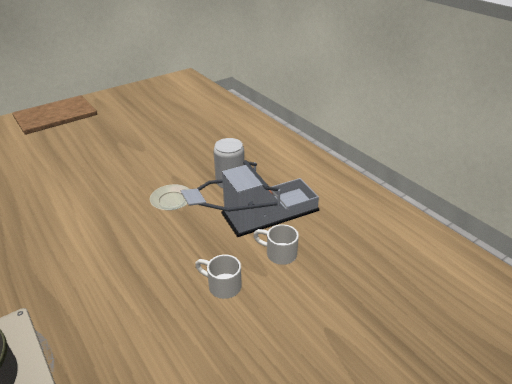

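The top view shows the pad at about (231,228), the hopper top at (240,173) and the tray at (251,120). The cups are to the right at (302,173) and (304,240), with the canister (167,147) and saucer (171,223) to the left.

```bash
cat > h.py <<'E'
from workcell import eyes
import numpy as np
def pts(n,d):
    c=eyes.camera_params(n);v,u=np.mgrid[:384,:512]
    P=np.stack([(u-c["cx"])/c["fx"]*d,(v-c["cy"])/c["fy"]*d,d],-1)
    T=c["world_from_camera"];return P@T[:3,:3].T+T[:3,3]
E
python3 - <<'E'
import numpy as np,cv2
from h import pts
z=np.load("pics/top.npz");p,d=z["p"],z["d"];P=pts("top",d)
for nm,(r0,r1,c0,c1),zl,zh in[("pad",(216,242,214,248),.09,.14),("top",(152,196,208,272),.115,.14),("tray",(98,142,225,275),0.005,.05),("canister",(125,172,145,192),.1,.13),("saucer",(195,250,145,200),.004,.03),("cupA",(150,200,274,325),.02,.08),("cupB",(220,262,274,325),.02,.08)]:
    q=P[r0:r1,c0:c1];m=(q[...,2]>zl)&(q[...,2]<zh)&(d[r0:r1,c0:c1]>0)
    if nm in("pad","top"): # keep bluish
        h=p[r0:r1,c0:c1].astype(int); m&=(h[...,2]>110)&(h[...,2]>h[...,0]+8)
    w=q[m]; rect=cv2.minAreaRect(w[:,:2].astype(np.float32)*1000)
    print(nm,m.sum(),w.mean(0).round(4),w[:,2].min().round(3),w[:,2].max().round(3),np.round(rect[0]),np.round(rect[1]),round(rect[2],1))
    if nm=="pad": print(np.linalg.lstsq(np.c_[w[:,:2]-w[:,:2].mean(0),np.ones(len(w))],w[:,2],rcond=None)[0])
E
```

```text
pad 360 [0.4948 0.1097 0.1154] 0.109 0.121 [495. 110.] [53. 34.] 80.0
[-0.20579044  0.03002294  0.11540789]
top 1063 [0.61   0.0892 0.1278] 0.123 0.133 [610.  89.] [89. 61.] 80.6
tray 1556 [0.7507 0.0648 0.0175] 0.005 0.05 [745.  66.] [101.  96.] 81.3
canister 1003 [0.6732 0.2447 0.1133] 0.1 0.119 [675. 246.] [75. 78.] 89.2
saucer 1418 [0.5036 0.2613 0.0104] 0.004 0.02 [508. 258.] [123. 113.] 2.1
cupA 325 [ 0.6119 -0.0481  0.0488] 0.02 0.061 [615. -41.] [67. 96.] 1.5
cupB 331 [ 0.4578 -0.0524  0.0487] 0.02 0.061 [463. -46.] [93. 67.] 88.9
```

Dispenser yaw is about -10°. The pad centre is at (0.495, 0.110, 0.1155), and the fingers' closing axis is already within about 3° of the pad's width. I'll shut the fingers and move above the pad.

```bash
python3 -m crank '[[[0,1.5,-2.1,0,0,0,0],[0,2.9,-4.15,0,0,0,0],[0,2.9,-4.15,0,0,0,0],[0,2.9,-4.15,0,0,0,0],[0,2.9,-4.15,0,0,0,0],[0,2.9,-4.15,0,0,0,0],[0,2.9,-4.15,0,0,0,0],[0,2.9,-4.15,0,0,0,0],[0,2.9,-4.15,0,0,0,0],[0,2.9,-4.15,0,0,0,0],[0,2.9,-4.15,0,0,0,0],[0,2.9,-4.15,0,0,0,0],[0,1.8,-2.1,0,0,0,0],[0,0,0,-3,0,0,0],[0,0,0,-3,0,0,0],[0,0,0,-2,0,0,0],[0,0,0,0,0,0,0],[0,0,0,0,0,0,0]]]'
python3 - <<'E'
from workcell import manip, eyes
import cv2,numpy as np
p,d=eyes.camera("side");cv2.imwrite("pics/s1.png",cv2.resize(p[130:290,120:350,::-1],None,fx=3,fy=3))
o=manip.get_obs();print(o["clock"],o["position"],o["ee_rot"],o["ft_force"],o["grip_width"])
E
```

```text
clock: 2.35
position: [0.4953, 0.11, 0.1521]
ee_rot: [0.115, 0.993, 0.0, 0.0]
ft_force: [0.1, 0.2, 0.6]
grip_width: 0.004
grasp_force: 0.0
2.4 [0.49549425 0.11009705 0.15234493] [1.15180795e-01 9.93344293e-01 3.93727145e-04 5.87855139e-04] [-0.32380017  0.304613   -0.34916552] -0.002096996964647839
```

View pics/s1.png

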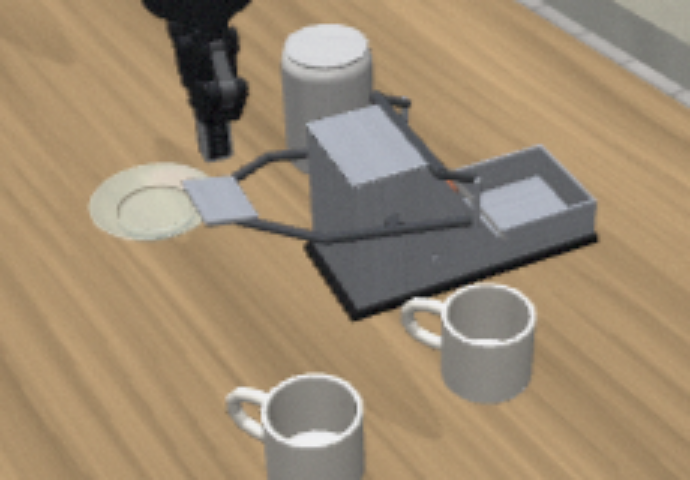

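The tips at crop (215,155) hang directly over the pad at (220,200), and everything around it is clear. I'll press down now.

```bash
python3 -m crank '[[[0,0,0,-1,0,0,0],[0,0,0,-1,0,0,0],[0,0,0,-0.7,0,0,0],[0,0,0,-0.4,0,0,0],[0,0,0,-0.4,0,0,0],[0,0,0,-0.4,0,0,0],[0,0,0,-0.4,0,0,0],[0,0,0,-0.4,0,0,0],[0,0,0,-0.4,0,0,0],[0,0,0,-0.4,0,0,0],[0,0,0,-0.4,0,0,0],[0,0,0,-0.4,0,0,0],[0,0,0,-0.4,0,0,0],[0,0,0,-0.4,0,0,0],[0,0,0,-0.4,0,0,0],[0,0,0,-0.3,0,0,0],[0,0,0,0,0,0,0],[0,0,0,0,0,0,0]]]'
```

```text
clock: 4.65
position: [0.4952, 0.11, 0.0734]
ee_rot: [0.115, 0.993, 0.0, 0.0]
ft_force: [-3.0, -0.3, 7.5]
grip_width: -0.001
grasp_force: 3.3
```

```bash
python3 -m crank '[[[0,0,0,-0.2,0,0,0],[0,0,0,-0.1,0,0,0],[0,0,0,-0.1,0,0,0],[0,0,0,0,0,0,0],[0,0,0,0,0,0,0]]]'
```

```text
clock: 5.28
position: [0.4957, 0.11, 0.0699]
ee_rot: [0.115, 0.993, 0.0, 0.001]
ft_force: [-3.1, -0.0, 10.2]
grip_width: 0.002
grasp_force: 5.2
```

```bash
python3 -m crank '[[[0,0,0,-0.1,0,0,0],[0,0,0,-0.05,0,0,0],[0,0,0,0,0,0,0],[0,0,0,0,0,0,0]]]'
python3 - <<'E'
from workcell import eyes
import cv2
p,d=eyes.camera("side");cv2.imwrite("pics/s2.png",cv2.resize(p[130:290,120:350,::-1],None,fx=3,fy=3))
E
```

```text
clock: 5.78
position: [0.4958, 0.11, 0.0691]
ee_rot: [0.115, 0.993, 0.001, 0.001]
ft_force: [-6.6, -1.2, 19.2]
grip_width: -0.003
grasp_force: 10.4
```

View pics/s2.png

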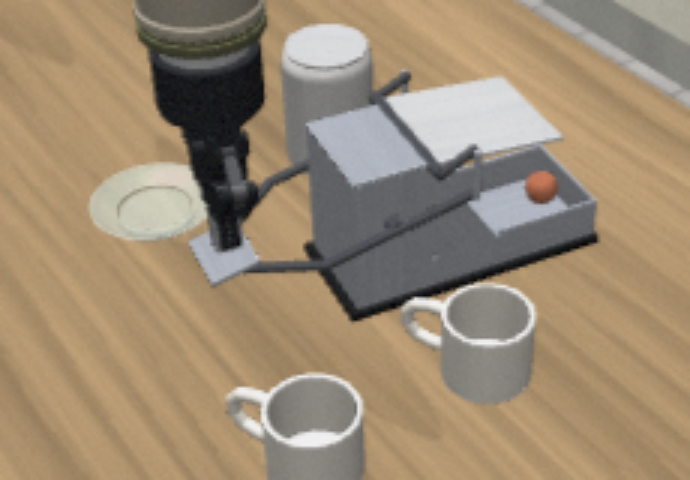

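The lid is fully open and the force jump shows the lever on its stop. The sweet is in the tray at crop (541,187). I'll hold briefly, then ease up at 20 mm/s.

```bash
python3 -m crank '[[[0,0,0,0,0,0,0],[0,0,0,0,0,0,0],[0,0,0,0,0,0,0],[0,0,0,0,0,0,0],[0,0,0,0,0,0,0],[0,0,0,0,0,0,0],[0,0,0,0.15,0,0,0],[0,0,0,0.2,0,0,0],[0,0,0,0.2,0,0,0],[0,0,0,0.2,0,0,0],[0,0,0,0.2,0,0,0],[0,0,0,0.2,0,0,0],[0,0,0,0.2,0,0,0],[0,0,0,0.2,0,0,0],[0,0,0,0.2,0,0,0],[0,0,0,0.2,0,0,0],[0,0,0,0.2,0,0,0],[0,0,0,0.2,0,0,0],[0,0,0,0.2,0,0,0],[0,0,0,0.2,0,0,0]]]'
```

```text
clock: 8.32
position: [0.4952, 0.1099, 0.0955]
ee_rot: [0.115, 0.993, 0.0, 0.0]
ft_force: [-0.9, 1.0, 3.2]
grip_width: -0.0
grasp_force: 1.8
```

```bash
python3 -m crank '[[[0,0,0,0.2,0,0,0],[0,0,0,0.2,0,0,0],[0,0,0,0.2,0,0,0],[0,0,0,0.2,0,0,0],[0,0,0,0.2,0,0,0],[0,0,0,0.2,0,0,0],[0,0,0,0.2,0,0,0],[0,0,0,0.2,0,0,0],[0,0,0,0.2,0,0,0],[0,0,0,0.2,0,0,0],[0,0,0,0.2,0,0,0],[0,0,0,0.2,0,0,0],[0,0,0,0.2,0,0,0],[0,0,0,0.2,0,0,0],[0,0,0,0.2,0,0,0],[0,0,0,0.2,0,0,0]]]'
```

```text
clock: 10.32
position: [0.4949, 0.1099, 0.1275]
ee_rot: [0.115, 0.993, 0.0, -0.0]
ft_force: [0.3, -0.2, 0.0]
grip_width: 0.001
grasp_force: 0.0
```

The fingers are free of the pad, so I'll retreat upward and check.

```bash
python3 -m crank '[[[0,0,0,1,0,0,0],[0,0,0,2,0,0,0],[0,0,0,3,0,0,0],[0,0,0,3,0,0,0],[0,-1,2,1,0,0,0],[0,-2,3,0,0,0,0],[0,-2,3,0,0,0,0],[0,-2,3,0,0,0,0],[0,-1,2,0,0,0,0],[0,0,0,0,0,0,0],[0,0,0,0,0,0,0],[0,0,0,0,0,0,0]]]'
python3 - <<'E'
from workcell import eyes
import cv2
p,d=eyes.camera("side");cv2.imwrite("pics/s3.png",cv2.resize(p[130:290,120:350,::-1],None,fx=3,fy=3))
E
```

```text
clock: 11.82
position: [0.4156, 0.239, 0.2275]
ee_rot: [0.116, 0.993, 0.0, 0.0]
ft_force: [0.9, -0.3, 0.3]
grip_width: 0.001
grasp_force: 0.0
```

View pics/s3.png

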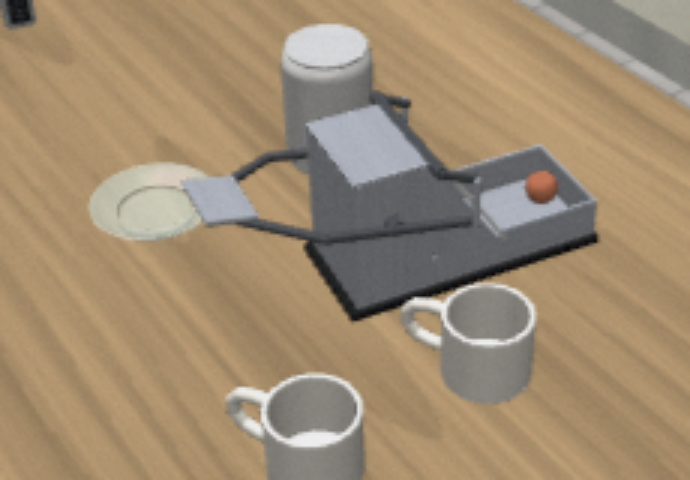

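The lid is shut, the pad is back at rest, and the sweet is in the tray at crop (541,187). The cups, canister and saucer haven't moved.

```bash
python3 -c "from workcell import job; print(job.hand_in())"
```

```text
the job is handed in; nothing more can be done
None
```

The job is handed in at about 12 s: the sweet is in the tray, the lever was eased up at about 16 mm/s so the lid closed gently, the hand is clear, and the cups, canister and saucer are where they stood.

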